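# Bolt the key-blank chest shut against its spring catch

### The job

Bolt the lid of the wooden key chest shut: press the sprung catch plate beside the bolt right down with one fingertip and, keeping it down, push the bolt's knob with the other fingertip until the bolt is fully home in its keep. Only then let the catch spring back up to lock the bolt, and take the hand clear. Push with the fingertips only, and do not lift or shift the padlock, screwdriver, lock cylinder or key tray.

Things in the scene. Friction and masses are not known exactly. Their poses are not given: they have to be found in the camera images.
- chest: low wooden chest, 260 (x) by 380 (y) by 90 mm high, fixed. Origin: centre of its underside, z up. Its flat lid, 90 mm above the bench, carries the steel bolt set. The bolt, a round bar 16 mm across, its top 24 mm above the lid, runs along the chest's y axis at x = +20 mm and shuts towards +y into a keep on the frame. Heights below are above the lid; x, y are the chest's axes
- bolt_knob (a point): centre of the top face of the bolt's upright knob, to be pushed to +y: a steel cylinder 22 mm across from 40 to 66 mm high, on a 12 mm stem from the bar. Moves with the bolt: at chest x +20, y +38 mm when withdrawn, y +70 mm when home. On the bar's line nothing within 100 mm behind it (-y) is over 29 mm high, nor for 40 mm to the +x side
- bolt (a joint): travel of the bolt in m: 0 withdrawn, 0.032 fully home (hard stop). About 2 N of friction; stays where it is left. With the catch up, its nose sits in a groove and blocks the bolt at either end, with 2.5 mm of play. If the catch is let go in between, the nose rides on the bar, the catch part-way down at about 0.17 rad
- catch_pad (a point): point on top of the catch's ribbed steel thumb plate, midway along it, 56 mm to the -x side of the bolt's line. Plate 80 mm long (40 mm each way in y), 4 mm thick; it reaches 26 mm nearer the bolt and 20 mm further from it. At rest it slopes up away from the bolt by 0.15 rad, this point 42 mm high; at its stop it slopes down by 0.15 rad, this point 33 mm high and the bar 9 mm lower
- catch_pin (a point): middle of the pin, parallel to the bolt, about which the catch rocks: 26 mm to the -x side of the bolt's line, 36 mm high, in an 8 mm tube between two lugs 41 mm high. It stays put. The thumb plate lies to its -x side, from 4 to 50 mm out. Pressed 30 mm out, the plate needs about 2 N to start and 6 N at its stop, alike all along its length, so a fingertip may slide along it while pressing
- catch_nose (a point): top of the catch's nose, a 7 mm wide arm that crosses from the pin to the bar at chest y +94 mm, 24 mm past the knob's axis when the bolt is home; 40 mm high at rest, 48 mm when the catch is pressed. It drops into grooves of the bar
- catch (a joint): angle of the catch in rad: 0 up (sprung, nose in the groove), 0.30 pressed down to its stop. The nose is clear of the bar above about 0.17 rad.
- padlock: brass padlock lying flat on the lid, 36 mm wide, 56 mm long, 18 mm thick; origin at its underside. Leave alone.
- screwdriver: screwdriver 160 mm long, 26 mm thick, black handle, lying on the bench along its x axis; origin under its middle. Leave alone.
- cylinder: brass lock cylinder standing on the lid, 33 mm across, 34 mm high; origin at the centre of its underside. Leave alone.
- tray: grey tray of key blanks on the bench, 90 by 90 mm, 35 mm high; origin at the centre of its underside. Leave alone.

How it is judged:
By the outcome, as a careful person would: the job done as asked, in the order asked, and still so for the second after the job is handed in, with the robot touching nothing.
It also fails if it takes over 32 s, if anything falls off the work surface, if the arm or the gripper's body presses on something with over 40 N, if the wrist force passes 120 N, or if a joint passes its speed limit or range.

### The arm

A 6-joint arm with a two-finger parallel gripper is mounted at the origin on the work surface. World frame = base frame: x ahead of the robot, y to its left, z up, the work surface at z = 0. Lengths are in m, angles in rad, forces in N, time in s.
With the tool pointing down it reaches from about 0.35 to 0.85 m from the base axis. Payload 8.1 kg.
Tool frame: the origin (TCP) lies on the centre line of the jaws, within the pads' length; the fingertips stand 25 mm ahead of it and the grasp point (between the pads) lies 6 mm ahead of it; z points along the fingers, y is the line along which they close (so a half turn about z gives the same grasp; the last joint's range is limited). The gripper opens to 85 mm and grips with 20 to 120 N. Pads are 22 mm wide; open, the fingers measure 114 mm over their backs; the gripper's body (76 mm by 85 mm) begins 54 mm behind the grasp point. The pads swing forward as they close: fully open they stand 13 mm farther back than shut.
Start: joints at [1.223, 0.13, 1.488, -0, 1.523, -0.085], TCP at [0.156, 0.579, 0.256] pointing down, gripper open.
Joint ranges: [-2.96, 2.96], [-0.89, 2.26], [0.02, 2.5], [-1.34, 4.48], [0, 2.73], [-2.66, 2.66]. Speed limits (rad/s): [2.39, 2.39, 2.79, 3.14, 3.14, 3.14].

### API

Orientations are given as a unit quaternion [x, y, z, w].
In Python, from cell import monitor, optics, order, finder gives the robot as it stands.
- The arm moves only by the tool carry_out, never from a script. Its argument "series" is text: rows parted by semicolons, each of 7 numbers parted by spaces: the shift along the world's x, y, z scaled (see below), then the turn, a rotation vector about the world's x, y, z scaled (see below), then the opening, from 0 (shut) to 1 (fully open). A call has 1 to 20 rows; each row shifts and turns the commanded pose from where the row before left it; what a row does not reach is not made up. The controller multiplies each number of a shift by 25 mm and each number of a turn by 8 degrees. A row lasts 1/10 s, in which the tool goes at most 50 mm and 8.59 degrees, less where a joint would pass 70% of its speed; a pose out of reach is approached as far as the arm can. A call with a number of a shift or a turn outside -1 to 1 is refused whole. A call with a gripper value outside its range is refused whole. The fingers move at their own pace and stop on an object; "squeeze" is the grip in N (left out, the last holds). Time passes only in rows, so rows that do not move let the fingers close. It gives the time, the measured TCP pose, the force, the opening and the grip force at its end, in the units of the state.
- monitor.get_state(): the state, without advancing time (a new reading comes with each control period).
- optics.get_image(name): name is "side" or "top" or "wrist"; returns the picture (480x640x3 uint8, red, green, blue); there is no depth.
- optics.calibration(name): a dict with "fovy" (degrees; the focal length in pixels is half the picture's height over the tangent of half this angle, whatever the lens; pixels are square), "cx", "cy" (the principal point, pixels), "D" ([k1, k2, p1, p2, k3] as OpenCV has them; the pictures are not rectified), "cam_to_world" (4x4, takes a point from camera to world coordinates). Camera axes: x right, y down, z forward; pixel columns grow to the right and rows downward; lengths in m; the calibration is good to about 2 mm. A picture is of the moment at which its call begins: read the wrist's pose just before it. calibration takes no time and is no camera call; for the wrist camera it gives the pose at the moment of the call.
- order.hand_in(): hands the job in; it is judged then, once.
Trained networks look in the newest picture that a camera, given by its name, has taken for a name from the list of things; names that differ only in an ending like _2 or _b are one class to them, and where a whole thing is asked for, a point or a joint stands for the part that bears it (a point fixed in the world has none). Each returns a list of dicts, best first, with "score" (0 to 1); they miss things now and then, are a little off and sometimes report something else, mostly with a low value. They report only what shows in the picture. A call takes as long as a camera call.
- finder.recognise(camera, label): "extent" ([left, top, right, bottom] in pixels, round what is visible of it).
- finder.masks_of(camera, label): "pixels" (480x640 bool, what is visible of it) and "extent" ([left, top, right, bottom] in pixels, round what is visible of it).
- finder.mark_of(camera, label): "uv" ([column, row] in pixels: a listed point, or the origin of a listed thing).
The state is a dict: "t": time; "joint_pos": joint angles; "dq": joint speeds; "effort": joint torques, N m; "eef_pos": TCP position; "tcp_rot": TCP orientation; "wrist_force": force on the tool from outside, world axes, zero at the start; "ft_torque": the same for the moment, N m; "opening": finger opening in m; "gripper_force": force on a finger pad.
Only numpy, scipy, OpenCV 4.12 (cv2) and the standard library are available. Lean on these libraries where they do the work, as an engineer would, in place of code of your own. Each camera call takes 0.05 s, during which the arm holds its last target. There are 200 camera calls.

## Working session

There is one attempt and no reset: what is moved stays moved. The work goes in short steps, Python scripts to look and compute and a tool call to move; the robot and the scene stay as the last step left them, time stands still between calls to the robot, and variables do not carry over. Pictures are saved under pics/ and viewed, at most 10 in all, crops included, and the job is handed in when it is done.

Besides the shell and the picture viewer there is one more tool, called after "Emit:" as a command line: name --argument value ..., lists and objects as JSON in quotes. carry_out: Moves the arm, as the interface text tells. Its arguments: {"type":"object","properties":{"series":{"type":"string"},"squeeze":{"type":"number"}},"required":["series"]}

```bash
mkdir -p pics; cat > h.py <<'E'
import numpy as np, cv2
from cell import monitor, optics, order, finder
def K(c):
    f=240/np.tan(np.radians(c["fovy"])/2); return np.array([[f,0,c["cx"]],[0,f,c["cy"]],[0,0,1.]])
def ray(name,uv,z):
    c=optics.calibration(name); T=np.array(c["cam_to_world"])
    p=cv2.undistortPoints(np.array([[uv]],float),K(c),np.array(c["D"],float))[0,0]
    d=T[:3,:3]@[p[0],p[1],1]; o=T[:3,3]; return o+d*(z-o[2])/d[2]
E
python3 - <<'E'
from h import *
print(monitor.get_state()["eef_pos"],monitor.get_state()["tcp_rot"])
Z=dict(chest=0,bolt_knob=.156,catch_pad=.132,catch_pin=.126,catch_nose=.13,padlock=.09,cylinder=.09)
for n in ("top","side"):
    im=optics.get_image(n); cv2.imwrite(f"pics/{n}0.png",im[...,::-1])
    for l in Z:
        r=finder.mark_of(n,l)[:2]
        for d in r: print(n,l,round(d["score"],2),np.round(d["uv"]),np.round(ray(n,d["uv"],Z[l]),4))
E
```

```text
[0.15568714 0.57891674 0.25525233] [ 1.31014724e-01  9.91379985e-01 -9.11164552e-04 -1.92459000e-04]
top chest 0.9 [284. 246.] [0.5511 0.1194 0.    ]
top bolt_knob 0.83 [260. 221.] [0.5803 0.1468 0.156 ]
top catch_pad 0.77 [254. 252.] [0.5284 0.1601 0.132 ]
top catch_pin 0.61 [260. 238.] [0.5537 0.152  0.126 ]
top catch_nose 0.82 [237. 209.] [0.606  0.1932 0.13  ]
top padlock 0.76 [334. 247.] [0.5408 0.0174 0.09  ]
top cylinder 0.7 [326. 281.] [0.4788 0.0329 0.09  ]
side chest 0.62 [317. 304.] [0.5449 0.1184 0.    ]
side bolt_knob 0.6 [292. 243.] [0.5858 0.1373 0.156 ]
side catch_pad 0.66 [313. 266.] [0.5337 0.16   0.132 ]
side catch_pad 0.46 [217. 401.] [0.5414 0.4749 0.132 ]
side catch_pin 0.62 [302. 262.] [0.5619 0.1488 0.126 ]
side catch_nose 0.79 [269. 267.] [0.61   0.1892 0.13  ]
side padlock 0.8 [338. 240.] [0.5399 0.0036 0.09  ]
side cylinder 0.76 [360. 252.] [0.4823 0.0275 0.09  ]
```

View pics/top0.png

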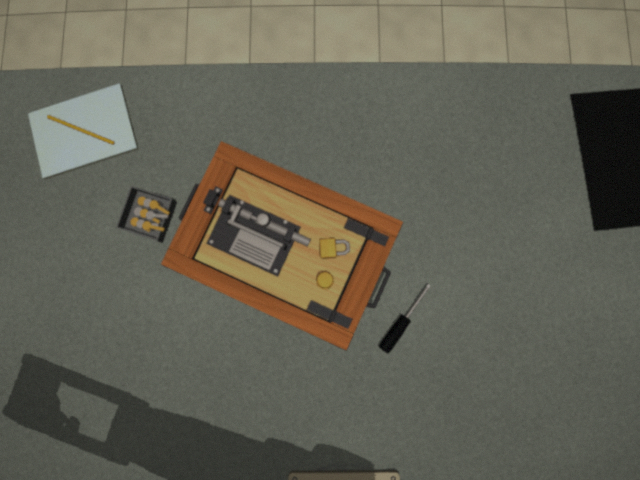

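View pics/side0.png

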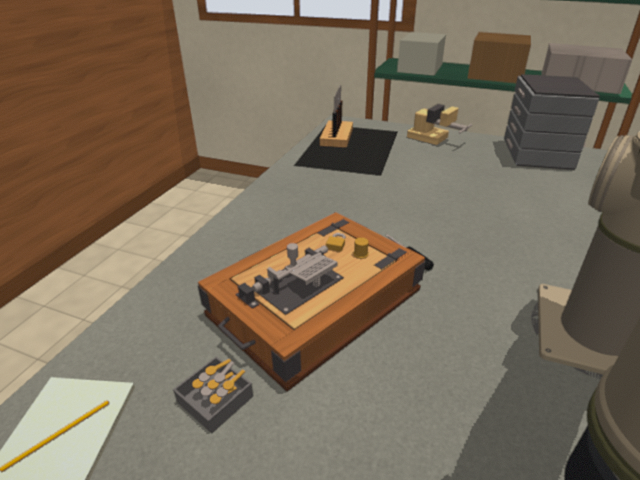

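The top view shows the chest at about (284,246), yawed roughly -23°, with the knob at (260,221), the catch plate at (254,252) and the keep to the upper left. The side view agrees. I'll move to just behind the knob, above it, with the closing line along chest x.

Emit:
carry_out --series ".776 -.912 0 0 0 -.614 .5;.776 -.912 0 0 0 -.614 .5;.776 -.912 0 0 0 -.614 .5;.776 -.912 0 0 0 -.614 .5;.776 -.912 0 0 0 -.614 .5;.776 -.912 0 0 0 -.614 .5;.776 -.912 0 0 0 -.614 .5;.776 -.912 0 0 0 -.614 .5;.776 -.912 0 0 0 -.614 .5;.776 -.912 0 0 0 -.614 .5;.776 -.912 0 0 0 -.614 .5;.776 -.912 0 0 0 -.614 .5;.776 -.912 0 0 0 -.614 .5;.776 -.912 0 0 0 -.614 .5;.776 -.912 0 0 0 -.614 .5;.776 -.912 0 0 0 -.614 .5;.776 -.912 0 0 0 -.614 .5;.776 -.912 0 0 0 -.614 .5;.776 -.912 0 0 0 -.614 .5;.776 -.912 0 0 0 -.614 .5"

```text
t: 2.8
eef_pos: [0.5446, 0.1223, 0.2564]
tcp_rot: [0.836, 0.548, 0.0, 0.0]
wrist_force: [0.7, 0.4, 0.2]
opening: 0.0425
gripper_force: 0.0
```

```bash
python3 - <<'E'
from h import *
from scipy.spatial.transform import Rotation as R
s=monitor.get_state(); print(s["eef_pos"],R.from_quat(s["tcp_rot"]).as_matrix().round(3).tolist(),s["opening"],s["joint_pos"],s["wrist_force"])
Z=dict(bolt_knob=.156,catch_pad=.132,catch_pin=.126,catch_nose=.13,padlock=.09,cylinder=.09)
for n in ("wrist","top"):
    im=optics.get_image(n); cv2.imwrite(f"pics/{n}1.png",im[...,::-1])
    for l in Z:
        for d in finder.mark_of(n,l)[:1]: print(n,l,round(d["score"],2),np.round(d["uv"]),np.round(ray(n,d["uv"],Z[l]),4))
print(optics.calibration("wrist")["cam_to_world"])
E
```

```text
[0.54457029 0.12233345 0.25640394] [[0.399, 0.917, 0.0], [0.917, -0.399, 0.0], [0.0, 0.0, -1.0]] 0.04250936895837854 [1.29109683e-01 1.72468511e-02 1.60675190e+00 3.33766251e-06
 1.51735371e+00 5.39337501e-01] [0.69483124 0.42690522 0.20925639]
wrist bolt_knob 0.98 [369. 196.] [0.5853 0.1412 0.156 ]
wrist catch_pad 0.6 [277. 196.] [0.5292 0.1618 0.132 ]
wrist catch_pin 0.72 [322. 195.] [0.5557 0.1505 0.126 ]
wrist catch_nose 0.96 [366. 108.] [0.603  0.1919 0.13  ]
wrist padlock 0.89 [364. 332.] [0.5387 0.0195 0.09  ]
wrist cylinder 0.73 [292. 340.] [0.4776 0.0378 0.09  ]
top catch_pad 0.73 [252. 251.] [0.5306 0.1649 0.132 ]
top padlock 0.84 [336. 248.] [0.5389 0.0148 0.09  ]
[[ 0.91868851 -0.3776439  -0.11574329  0.57286571]
 [-0.39498155 -0.87910033 -0.26678117  0.19237512]
 [-0.00100168  0.29080526 -0.95678174  0.37495311]
 [ 0.          0.          0.          1.        ]]
```

View pics/wrist1.png

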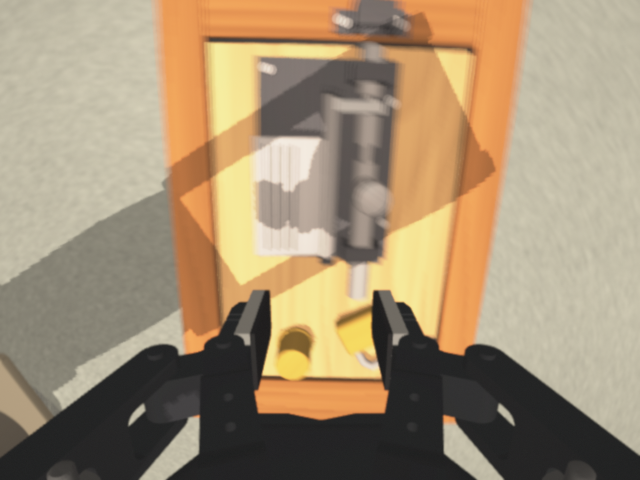

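The wrist view shows the bolt line running up the picture, with the knob at (372,198), the plate at (255–330, 135–255), and both fingertips behind them at about y=290. Next I'll measure the chest yaw from its mask in the top view.

```bash
python3 - <<'E'
from h import *
print(np.round(optics.calibration("top")["cam_to_world"],3).tolist())
for uv in [(220,143),(403,222),(350,350),(163,265)]: print(ray("top",uv,.09).round(4))
optics.get_image("top")
m=finder.masks_of("top","chest")[0]["pixels"].astype(np.uint8)
c=max(cv2.findContours(m,0,1)[0],key=cv2.contourArea)[:,0]
w=np.array([ray("top",p,.09)[:2] for p in c]).astype(np.float32)
r=cv2.minAreaRect(w); print(r)
# wrist: lid seam edges (left/right inner dark lines) from picture1
for a,b in [((208,60),(222,330)),((471,60),(440,330))]:
    p,q=ray("wrist",a,.09),ray("wrist",b,.09); d=p-q; print("seam",p.round(4),q.round(4),np.degrees(np.arctan2(d[0],d[1])))
E
```

```text
[[-0.004, -0.993, 0.115, 0.453], [-1.0, 0.005, 0.006, 0.034], [-0.006, -0.115, -0.993, 1.013], [0.0, 0.0, 0.0, 1.0]]
[0.7417 0.2349 0.09  ]
[ 0.587  -0.1109  0.09  ]
[ 0.3526 -0.0096  0.09  ]
[0.5086 0.3372 0.09  ]
((0.5119991898536682, 0.03458702564239502), (0.23356495797634125, 0.2625683844089508), 65.42139434814453)
seam [0.517  0.2677 0.09  ] [0.4252 0.07   0.09  ] 24.928248890064218
seam [0.6906 0.1935 0.09  ] [ 0.6017 -0.006   0.09  ] 24.029167433793113
```

Emit:
carry_out --series ".08 .18 -.84 0 0 -.1 .5;0 0 -.84 0 0 0 .5;0 0 -.84 0 0 0 .5;0 0 -.84 0 0 0 .5;0 0 0 0 0 0 .5;0 0 0 0 0 0 .5"

```text
t: 4.2
eef_pos: [0.5457, 0.1279, 0.1724]
tcp_rot: [0.839, 0.544, -0.0, -0.0]
wrist_force: [0.5, -0.0, 0.2]
opening: 0.0427
gripper_force: 0.0
```

```bash
python3 - <<'E'
from h import *
s=monitor.get_state(); print(s["eef_pos"],s["wrist_force"])
n="wrist";im=optics.get_image(n); cv2.imwrite(f"pics/{n}2.png",im[...,::-1])
for l,z in dict(bolt_knob=.156,catch_pad=.132,catch_nose=.13).items():
    for d in finder.mark_of(n,l)[:1]:
        p=ray(n,d["uv"],z); v=(p-s["eef_pos"])[:2]; print(l,d["score"],np.round(d["uv"]),p.round(4),"chest-frame rel TCP",(v@[.9114,-.4115]).round(4),(v@[.4115,.9114]).round(4))
E
```

```text
[0.54565048 0.12787708 0.17239671] [ 0.52749967 -0.0406923   0.17027586]
bolt_knob 0.57 [397. 252.] [0.5849 0.1412 0.156 ] chest-frame rel TCP 0.0303 0.0282
catch_pad 0.8 [263. 243.] [0.5321 0.1607 0.132 ] chest-frame rel TCP -0.0259 0.0244
catch_nose 0.8 [392. 108.] [0.6075 0.1914 0.13  ] chest-frame rel TCP 0.0302 0.0833
```

View pics/wrist2.png

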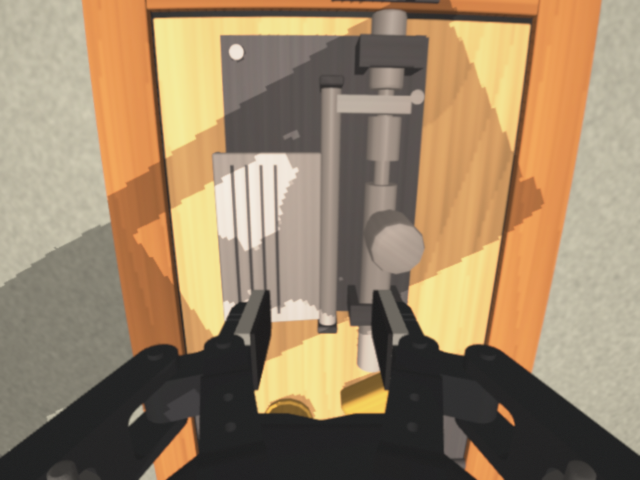

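The close wrist view shows the knob at (397,252) and the plate at (213–320, 152–322). The left finger sits over the plate's near end and the right one is in line behind the knob. I'll shift 2 mm and lower slowly until contact.

Emit:
carry_out --series ".07 -.03 -.12 0 0 0 .5;0 0 -.12 0 0 0 .5;0 0 -.12 0 0 0 .5;0 0 -.12 0 0 0 .5;0 0 0 0 0 0 .5;0 0 0 0 0 0 .5"

```text
t: 5.0
eef_pos: [0.5474, 0.1272, 0.1601]
tcp_rot: [0.839, 0.544, -0.0, -0.0]
wrist_force: [-0.5, 0.3, 1.4]
opening: 0.0426
gripper_force: 0.0
```

Emit:
carry_out --series "0 0 -.08 0 0 0 .5;0 0 -.08 0 0 0 .5;0 0 0 0 0 0 .5;0 0 0 0 0 0 .5"

```text
t: 5.4
eef_pos: [0.5475, 0.1271, 0.1562]
tcp_rot: [0.839, 0.544, -0.0, -0.0]
wrist_force: [0.2, 0.1, 0.0]
opening: 0.0427
gripper_force: 0.0
```

Emit:
carry_out --series "0 0 -.08 0 0 0 .5;0 0 -.08 0 0 0 .5;0 0 0 0 0 0 .5;0 0 0 0 0 0 .5"

```text
t: 5.8
eef_pos: [0.5475, 0.1273, 0.1524]
tcp_rot: [0.839, 0.544, -0.0, -0.0]
wrist_force: [-2.4, 2.0, 4.3]
opening: 0.0425
gripper_force: 1.6
```

Emit:
carry_out --series "0 0 -.08 0 0 0 .5;0 0 0 0 0 0 .5;0 0 0 0 0 0 .5"

```text
t: 6.1
eef_pos: [0.5477, 0.1273, 0.1505]
tcp_rot: [0.839, 0.544, 0.0, -0.0]
wrist_force: [-2.2, 1.4, 4.3]
opening: 0.0432
gripper_force: 2.6
```

Emit:
carry_out --series "0 0 -.08 0 0 0 .5;0 0 0 0 0 0 .5;0 0 0 0 0 0 .5"

```text
t: 6.4
eef_pos: [0.5477, 0.1274, 0.1487]
tcp_rot: [0.839, 0.544, 0.0, -0.0]
wrist_force: [-2.7, 1.9, 6.8]
opening: 0.0425
gripper_force: 3.3
```

Emit:
carry_out --series "0 0 -.08 0 0 0 .5;0 0 0 0 0 0 .5;0 0 0 0 0 0 .5"

```text
t: 6.7
eef_pos: [0.5478, 0.1273, 0.1473]
tcp_rot: [0.839, 0.544, 0.0, 0.0]
wrist_force: [-5.0, 1.6, 10.8]
opening: 0.0425
gripper_force: 5.7
```

Emit:
carry_out --series "0 0 -.06 0 0 0 .5;0 0 0 0 0 0 .5;0 0 0 0 0 0 .5"

```text
t: 7.0
eef_pos: [0.5479, 0.1274, 0.147]
tcp_rot: [0.839, 0.544, 0.0, 0.0]
wrist_force: [-9.4, -0.3, 19.3]
opening: 0.0426
gripper_force: 10.2
```

```bash
python3 - <<'E'
from h import *
s=monitor.get_state(); print(s["eef_pos"],s["wrist_force"])
a=optics.get_image("side"); b=optics.get_image("wrist")
a=cv2.resize(a[190:340,200:400],(800,600),interpolation=cv2.INTER_CUBIC)
cv2.imwrite("pics/s3.png",a[...,::-1]);cv2.imwrite("pics/w3.png",b[...,::-1])
E
```

```text
[0.54787193 0.12736809 0.14700623] [-9.43866521 -0.32043133 19.3367636 ]
```

View pics/s3.png

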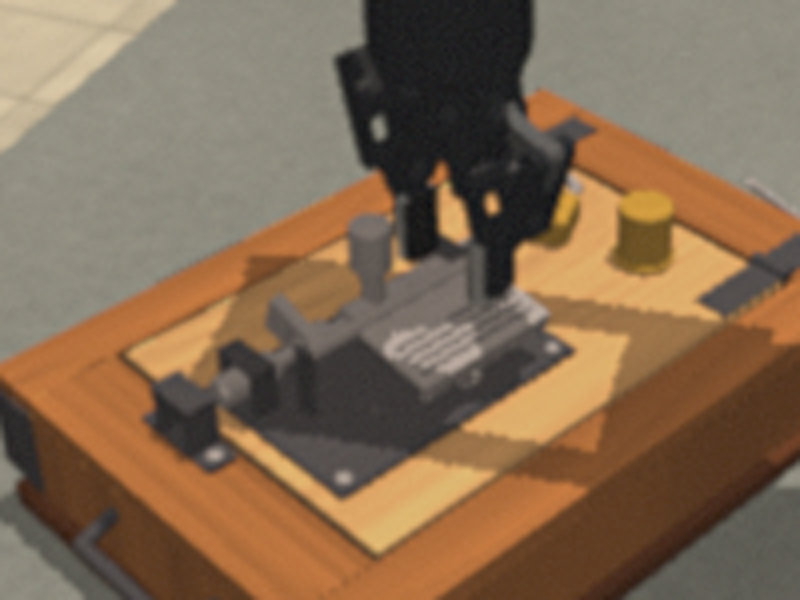

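View pics/w3.png

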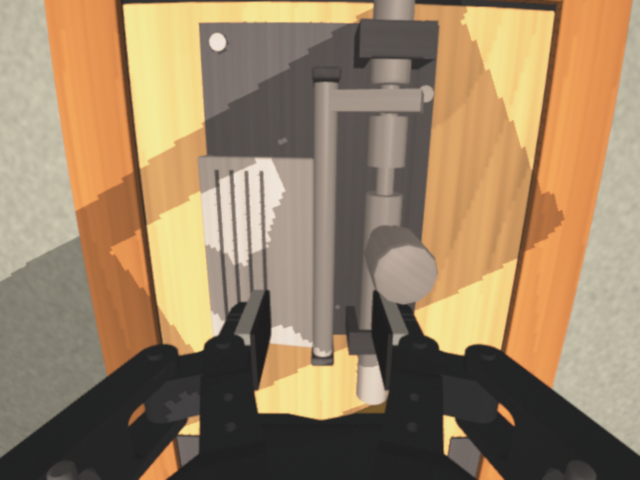

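The side crop shows the plate sloping down at its stop, the nose raised off the bar at (290,310), and the right finger behind the knob at (370,240). The wrist view agrees, with the knob at (405,265). I'll ease off half a millimetre and slide towards +y.

Emit:
carry_out --series "0 0 .02 0 0 0 .5;.056 .124 0 0 0 0 .5;.056 .124 0 0 0 0 .5;.056 .124 0 0 0 0 .5;.056 .124 0 0 0 0 .5"

```text
t: 7.6
eef_pos: [0.5535, 0.1374, 0.1473]
tcp_rot: [0.839, 0.544, -0.001, 0.002]
wrist_force: [-10.6, -11.9, 19.1]
opening: 0.0427
gripper_force: 10.8
```

Emit:
carry_out --series ".056 .124 0 0 0 0 .5;.056 .124 0 0 0 0 .5;.056 .124 0 0 0 0 .5;.056 .124 0 0 0 0 .5"

```text
t: 8.0
eef_pos: [0.5591, 0.1497, 0.1473]
tcp_rot: [0.839, 0.544, -0.001, 0.002]
wrist_force: [-9.8, -14.2, 19.9]
opening: 0.0427
gripper_force: 11.3
```

Emit:
carry_out --series ".056 .124 0 0 0 0 .5;.056 .124 0 0 0 0 .5;.04 .09 0 0 0 0 .5;0 0 0 0 0 0 .5;0 0 0 0 0 0 .5"

```text
t: 8.5
eef_pos: [0.5632, 0.1587, 0.1473]
tcp_rot: [0.839, 0.544, -0.0, 0.002]
wrist_force: [-7.1, -7.9, 17.1]
opening: 0.0427
gripper_force: 9.9
```

Emit:
carry_out --series ".03 .07 0 0 0 0 .5;0 0 0 0 0 0 .5;0 0 0 0 0 0 .5"

```text
t: 8.8
eef_pos: [0.5639, 0.1601, 0.1473]
tcp_rot: [0.839, 0.544, -0.0, 0.002]
wrist_force: [-7.4, -10.3, 17.6]
opening: 0.0426
gripper_force: 9.8
```

Emit:
carry_out --series ".03 .07 0 0 0 0 .5;0 0 0 0 0 0 .5;0 0 0 0 0 0 .5"

```text
t: 9.1
eef_pos: [0.5642, 0.1607, 0.1473]
tcp_rot: [0.839, 0.543, -0.002, 0.002]
wrist_force: [-11.5, -16.1, 20.9]
opening: 0.0427
gripper_force: 12.8
```

Emit:
carry_out --series ".03 .07 0 0 0 0 .5;0 0 0 0 0 0 .5;0 0 0 0 0 0 .5"

```text
t: 9.4
eef_pos: [0.5643, 0.1609, 0.1473]
tcp_rot: [0.84, 0.543, -0.003, 0.003]
wrist_force: [-16.1, -24.4, 25.5]
opening: 0.0425
gripper_force: 16.1
```

```bash
python3 - <<'E'
from h import *
s=monitor.get_state(); print(s["eef_pos"],s["wrist_force"])
n="wrist";im=optics.get_image(n); cv2.imwrite("pics/w4.png",im[...,::-1])
for l,z in dict(bolt_knob=.156,catch_nose=.138).items():
    for d in finder.mark_of(n,l)[:1]:
        p=ray(n,d["uv"],z); v=(p-[.5849,.1412,.156])[:2]; print(l,d["score"],np.round(d["uv"]),p.round(4),"moved",(v@[.9114,-.4115]).round(4),(v@[.4115,.9114]).round(4))
E
```

```text
[0.56429037 0.16086618 0.14728479] [-16.07159841 -24.37409864  25.50716695]
bolt_knob 0.96 [401. 298.] [0.5964 0.1695 0.156 ] moved -0.0012 0.0305
catch_nose 0.75 [388. 213.] [0.604  0.1925 0.138 ] moved -0.0037 0.0546
```

View pics/w4.png

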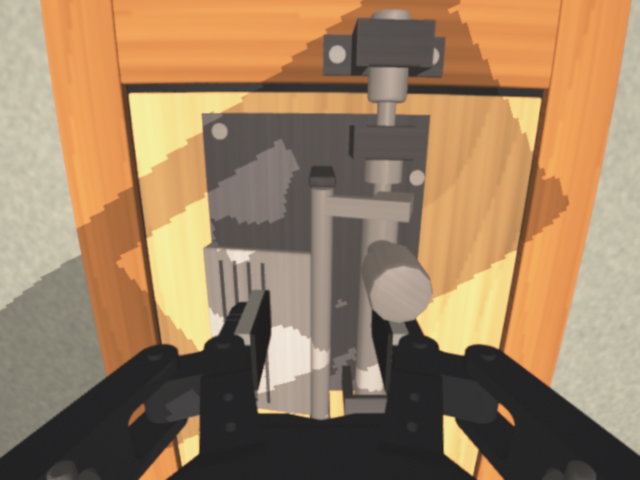

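The wrist view shows the bolt end in the keep at (385,60) and the knob at (401,298), about 30.5 mm on by the network. The force rises with no further motion, so this is the hard stop. I'll let the catch up while still behind the knob, then back off and rise.

Emit:
carry_out --series "0 0 .12 0 0 0 .5;0 0 .12 0 0 0 .5;0 0 .12 0 0 0 .5;0 0 .12 0 0 0 .5;0 0 .12 0 0 0 .5;0 0 0 0 0 0 .5;-.08 -.18 0 0 0 0 .5;-.08 -.18 0 0 0 0 .5;-.08 -.18 0 0 0 0 .5;0 0 .5 0 0 0 .5;0 0 1 0 0 0 .5;0 0 1 0 0 0 .5;0 0 1 0 0 0 .5;0 0 1 0 0 0 .5;0 0 0 0 0 0 .5;0 0 0 0 0 0 .5"

```text
t: 11.15
eef_pos: [0.5595, 0.1524, 0.2746]
tcp_rot: [0.839, 0.544, 0.001, 0.001]
wrist_force: [0.6, 0.1, -0.3]
opening: 0.0425
gripper_force: 0.0
```

```bash
python3 - <<'E'
from h import *
s=monitor.get_state(); print(s["eef_pos"],s["wrist_force"])
a=optics.get_image("side"); b=optics.get_image("wrist")
for l,z in dict(bolt_knob=.156,catch_nose=.13,catch_pad=.132).items():
  for d in finder.mark_of("wrist",l)[:1]:
    p=ray("wrist",d["uv"],z); v=(p-[.5849,.1412,.156])[:2]; print(l,np.round(d["uv"]),"moved",(v@[.9114,-.4115]).round(4),(v@[.4115,.9114]).round(4))
a=cv2.resize(a[215:315,220:353],(798,600),interpolation=cv2.INTER_CUBIC)
b=cv2.resize(b[60:300,180:500],(800,600),interpolation=cv2.INTER_CUBIC)
cv2.imwrite("pics/s5.png",a[...,::-1]);cv2.imwrite("pics/w5.png",b[...,::-1])
E
```

```text
[0.55952117 0.15241188 0.27455971] [ 0.63368954  0.11295686 -0.33571059]
bolt_knob [362. 197.] moved -0.0032 0.0305
catch_nose [362. 152.] moved -0.0017 0.0568
catch_pad [283. 237.] moved -0.0571 -0.0039
```

View pics/s5.png

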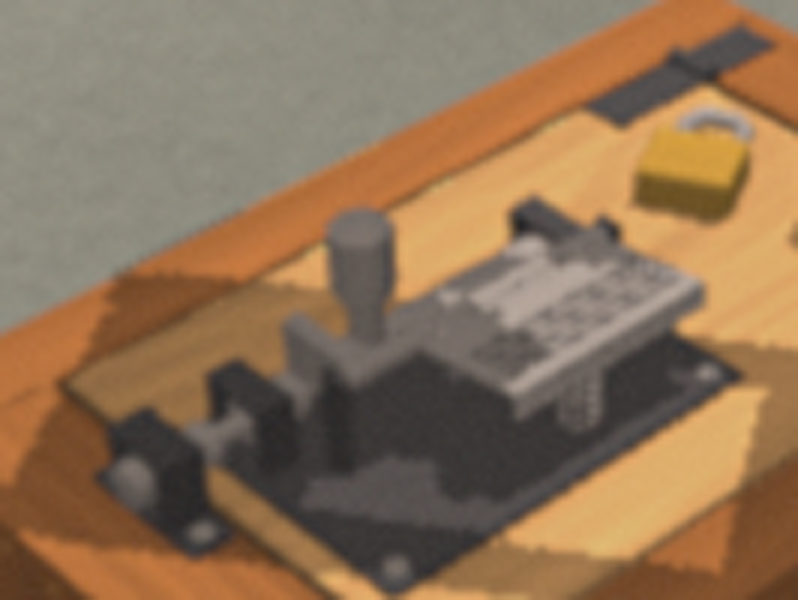

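View pics/w5.png

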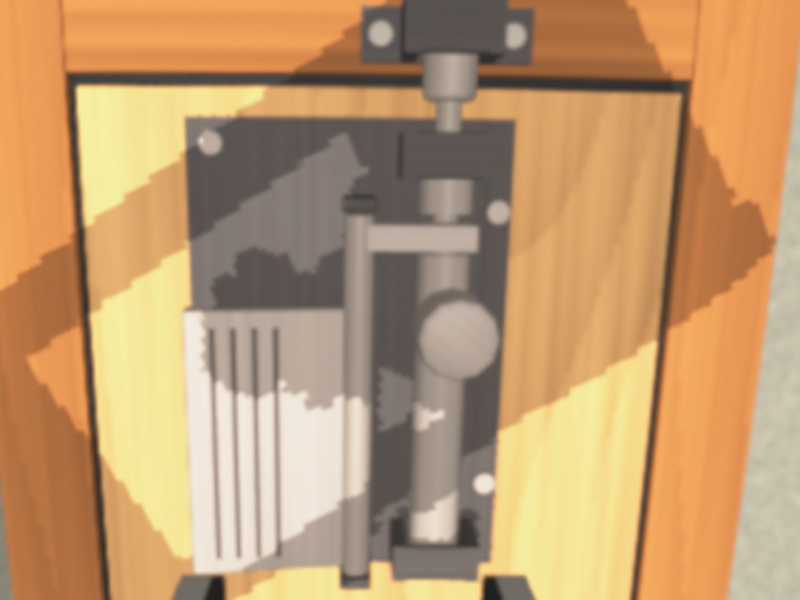

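The side crop shows the hand clear and the plate sprung up at (610,330). The wrist crop shows the nose at (460,238) with a strip of groove visible on its keep side, and the knob at (458,335). To confirm the catch is fully up, I'll compare the plate with the starting side picture.

```bash
python3 - <<'E'
from h import *
s=optics.get_image("side")[...,::-1]; o=cv2.imread("pics/side0.png")
f=lambda a: cv2.resize(a[238:292,255:347],(780,300),interpolation=cv2.INTER_CUBIC)[:, :]
cv2.imwrite("pics/cmp.png",np.vstack([f(o),f(s)]))
for n in("side",):
  print(finder.recognise(n,"catch_pad")[:1], finder.recognise(n,"catch_nose")[:1], [finder.mark_of(n,l)[0]["uv"] for l in("catch_pad","catch_nose","bolt_knob")])
# plate outer-edge patch shift
t=o[255:285,295:340]; r=cv2.matchTemplate(np.ascontiguousarray(s[245:295,285:350]),t,cv2.TM_CCOEFF_NORMED); print(cv2.minMaxLoc(r))
E
```

```text
[{'extent': [268.0, 251.8, 337.2, 285.3], 'score': 0.85}] [{'extent': [266.8, 251.4, 337.7, 283.0], 'score': 0.92}] [[316.4, 268.6], [268.9, 268.3], [279.8, 251.2]]
(-0.0795799121260643, 0.8593993186950684, (20, 20), (10, 10))
```

View pics/cmp.png

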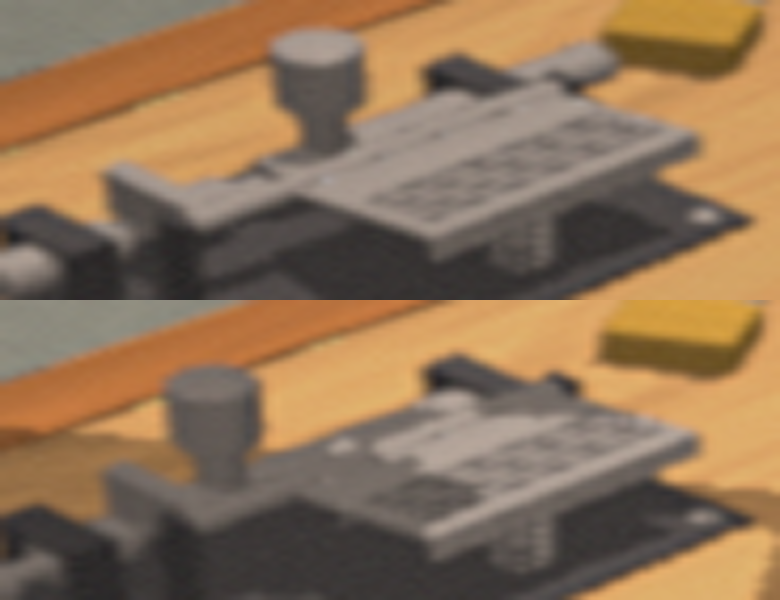

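The top half (start) and bottom half (now) show the plate edge at the same place (about (430,235), and (430,535) in the lower half), and the template shift is zero. The catch is fully up with its nose in the home groove, and the padlock has not moved.

```bash
python3 -c "
from cell import order; print(order.hand_in())"
```

```text
the job is handed in; nothing more can be done
None
```

The bolt was pushed to its hard stop in the keep with the catch held down, the catch then sprang fully back up to lock it, the hand is clear, and the job is handed in (no verdict returned).

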